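Hold a rebuilt wiring plug in the tester's window

ROBOT

A 7-joint arm with a two-finger parallel gripper is mounted at the origin on the work surface. World frame = base frame: x ahead of the robot, y to its left, z up, the work surface at z = 0. Lengths are in mm, angles in rad, forces in N, time in s.
With the tool pointing down it reaches from about 425 to 875 mm from the base axis. Payload 4.7 kg.
Tool frame: the origin (TCP) lies midway between the tips of the shut fingers; the grasp point (between the pads) lies 19 mm behind it; x points along the fingers, y is the direction in which the jaws open and shut, and the axes are right-handed (so a half turn about x gives the same grasp; the last joint's range is limited). The gripper opens to 87 mm and grips with 3 to 60 N. Pads are 19 mm wide; open, the fingers measure 117 mm over their backs; the gripper's body (75 mm by 190 mm) begins 51 mm behind the grasp point.
Start: joints at [-1.277, 0.321, -0.07, 1.45, 0.023, 1.371, -0.057], TCP at [179.533, 624.735, 222.587] pointing down, gripper open.
Joint ranges: [-2.86, 2.86], [-0.3, 2.09], [-1.38, 1.24], [0.06, 2.45], [-1.56, 4.7], [0.09, 2.05], [-2.69, 2.69]. Speed limits (rad/s): [2.57, 2.57, 3.14, 3.14, 3.14, 3.14, 3.14].

INTERFACE

Orientations are given as [roll, pitch, yaw] about the fixed x, y, z axes, in that order (R = Rz(yaw) Ry(pitch) Rx(roll)).
In Python, from station import sense, read_camera, hand_in gives the robot as it stands. The module is installed in compiled form; this text tells all that it offers.
- The arm moves only by the tool move_arm, never from a script. Its argument "moves" is a list that holds one entry, the list of rows, each a list of 7 numbers: the closure in counts, from 0 (fully open) to 255 (shut), then the shift along the tool's x, y, z in m, then the turn, a rotation vector about the tool's x, y, z in rad. In form: [[[claw, x, y, z, wx, wy, wz], ...]]. A call has 1 to 8 rows; each row is the pose to reach, as a shift and turn from the pose commanded when the call began, along the tool's axes at that moment; what a row does not reach only later rows make up. A row lasts 1/12 s, in which the tool goes at most 41.7 mm and 7.16 degrees, less where a joint would pass 70% of its speed; a pose out of reach is approached as far as the arm can. A call with a gripper value outside its range is refused whole. The fingers move at their own pace and stop on an object; "squeeze" is the grip in N (left out, the last holds). Time passes only in rows, so rows that repeat a pose let the fingers close. It gives the time, the measured TCP pose, the force and the opening at its end, in the units of the state.
- sense(): the state, without advancing time (a new reading comes with each control period).
- read_camera(name): name is "scene" or "side" or "wrist"; returns a dict with "img" (384x512x3 uint8, red, green, blue), "mtx" (3x3 intrinsics, pixels), "R" (3x3) and "t" (3): a world point X has camera coordinates R X + t. Camera axes: x right, y down, z forward; pixel columns grow to the right and rows downward; lengths in mm; the calibration is good to about 2 mm. The wrist camera is an equidistant fisheye: a pixel r from the principal point sees the ray r / f radians off the axis. A picture is of the moment at which its call begins. There is no depth.
- hand_in(): hands the job in, once; it reports no verdict.
The state is a dict: "t": time; "q": joint angles; "joint_vel": joint speeds; "joint_efforts": joint torques, N m; "tcp_pos": TCP position; "tcp_rot": TCP orientation; "ft_force": force on the tool from outside, world axes, zero at the start; "torque": the same for the moment, N m; "grip_width": finger opening in mm.
Only numpy, scipy, OpenCV 4.12 (cv2) and the standard library are available. Lean on these libraries where they do the work, as an engineer would, in place of code of your own. Each camera call takes 0.05 s, during which the arm holds its last target.

TASK

Check the rebuilt wiring plug (black, with a grey upper half) in the plug tester: slide the tester's blue shutter all the way open by its red tab, then pick the plug up by its grey half and pass it upright, black end down, through the narrow window in the tester's top. Press it down on the sprung orange contact plate inside until the plate is right down, and finish like that, still gripping the plug and holding the plate down. Leave the other things on the bench where they are.

Things in the scene. Friction and masses are not known exactly. Their poses are not given: they have to be found in the camera images.
- plug_center (a point): Centre of the loose wiring plug, 100 mm tall, standing upright on the bench. Lower 54 mm: black housing 24 (x) by 50 (y) mm with an orange strip. Upper 46 mm: grey backshell 24 (x) by 40 (y) mm, to be gripped across its 24 mm. z runs up the plug; turned half round it fits as well. Mass about 0.11 kg, varies.
- plug_foot (a point): Centre of the underside of the same plug, 50 mm below its centre; same axes.
- window (a point): Centre of the window, a slot right through the tester's 8 mm thick top, at the level of the top's upper surface, 85 mm over the bench. The slot is 26 (x) by 52 (y) mm, 2 mm more than the plug each way, with a 2 mm chamfer at its mouth. x is across the slot, y along it and the way the shutter opens, z up. The shutter covers it at first.
- tester: Plug tester, a fixed grey frame with end walls, open front and back and an aluminium top. Origin on the bench right under the window's centre, axes as the window's. It reaches 58 mm either side in x and from -58 to +118 mm in y. On its top two rails, 6 mm high, guide the shutter, their outer faces 26.5 mm either side in x.
- shutter_tab (a point): Grip point on the red tab of the blue shutter, 25 mm over the tester's top. The tab is an upright post 14 x 14 mm, 30 mm tall, its top 10 mm above this point. It stands on the shutter (44 x 68 x 4 mm, upper surface 5 mm over the tester's top), 26 mm along +y from the shutter's middle. Axes as the window's; it moves with the shutter.
- shutter (a joint): How far the shutter is open, in m: 0 shut (its middle over the window) to 0.068 fully open at an end stop; it slides along the window's +y, rubs with about 2 N and stays where it is left. It clears the window from 0.060 on.
- plate (a joint): How far the orange contact plate under the window is pressed down, in m: 0 up (its face 35 mm below the upper surface of the tester's top), 0.010 right down at a firm stop (45 mm below). A spring holds it up: it takes about 4 N to start it moving and 8 N to get it right down, more than the plug weighs.
- yellow_plug: Another plug, yellow, 32 x 44 mm, 56 mm tall, standing on the bench; leave alone. Origin at the centre of its underside.
- orange_plug: Small orange plug lying on the bench, about 45 x 26 x 22 mm; leave alone. Origin under its orange part.
- tape: Roll of black tape lying flat, 92 mm across, 19 mm high; leave alone. Origin at the centre of its underside.
- screwdriver: Screwdriver, 190 mm long, lying on the bench; leave alone.
- can: Spray can, 66 mm across, 160 mm tall, standing on the bench; leave alone. Origin at the centre of its underside.
Things that resemble listed ones, but are neither listed nor needed, are in the scene too. Leave any yellow look-alike of the part that bears plug_center alone.

How it is judged:
By the outcome, as a careful person would: the job done as asked, in the order asked, and still so for the second after the job is handed in, while the arm keeps its last pose, push and grip.
It also fails if it takes over 54 s, if anything falls off the work surface, if the arm or the gripper's body presses on something with over 40 N, if the wrist force passes 120 N, or if a joint passes its speed limit or range.

## Working session

There is one attempt and no reset: what is moved stays moved. The work goes in short steps, Python scripts to look and compute and a tool call to move; the robot and the scene stay as the last step left them, time stands still between calls to the robot, and variables do not carry over. Pictures are saved under pics/ and viewed, and the job is handed in when it is done.

Besides the shell and the picture viewer there is one more tool, called after "Request:" by a JSON object that holds its "op" and its "data", one argument or row to a line. move_arm: Moves the arm, as the interface text tells. Its arguments: {"type":"object","properties":{"moves":{"type":"array"},"squeeze":{"type":"number"}},"required":["moves"]}

```bash
mkdir -p pics; cat > h.py <<'E'
import numpy as np, cv2
from station import sense, read_camera, hand_in
def shot(n,tag):
    c=read_camera(n); cv2.imwrite(f'pics/{tag}.png',c['img'][:,:,::-1]); np.savez(f'pics/{tag}.npz',**c); return c
def load(tag): return dict(np.load(f'pics/{tag}.npz'))
def proj(c,X):
    p=np.atleast_2d(X)@c['R'].T+c['t']; p=p@c['mtx'].T; return p[:,:2]/p[:,2:]
def onz(c,uv,z):
    d=c['R'].T@np.linalg.solve(c['mtx'],[*uv,1]); o=-c['R'].T@c['t']; return o+d*(z-o[2])/d[2]
E
python3 - <<'E'
from h import *
np.set_printoptions(precision=4,suppress=True)
s=sense();print(s)
for n in('scene','side','wrist'):
    c=shot(n,n+'0');print(n,c['mtx'].tolist(),-c['R'].T@c['t'],c['R'][2])
E
```

```text
{'t': 0.0, 'q': array([-1.2769,  0.3218, -0.0701,  1.4517,  0.0226,  1.3708, -0.0569]), 'joint_vel': array([ 0.0007, -0.0001, -0.0004,  0.0006, -0.0021,  0.001 ,  0.0004]), 'joint_efforts': array([  0.0001, -49.1282,  -0.4039, -31.2532,  -0.0639,   0.0436,
         0.0002]), 'tcp_pos': array([179.4147, 624.162 , 221.4485]), 'tcp_rot': array([-1.5064,  1.5689, -1.7862]), 'ft_force': array([-0.4572,  0.8544, -0.7875]), 'torque': array([-0.0099,  0.0122, -0.0144]), 'grip_width': 87.08651041290658}
scene [[346.6101586377179, 0.0, 255.23727024303315], [0.0, 346.6101586377179, 195.3585497478184], [0.0, 0.0, 1.0]] [1379.1345  239.1876  875.1829] [-0.7018 -0.177  -0.69  ]
side [[419.38268953469236, 0.0, 261.91119029655994], [0.0, 419.38268953469236, 183.3160591024701], [0.0, 0.0, 1.0]] [ -34.6552 -762.7886  940.6797] [ 0.4622  0.6054 -0.6479]
wrist [[297.3186396354542, 0.0, 262.86785861007775], [0.0, 297.3186396354542, 191.53698706948072], [0.0, 0.0, 1.0]] [113.0598 642.6685 384.6224] [ 0.2413 -0.0715 -0.9678]
```

View pics/scene0.png

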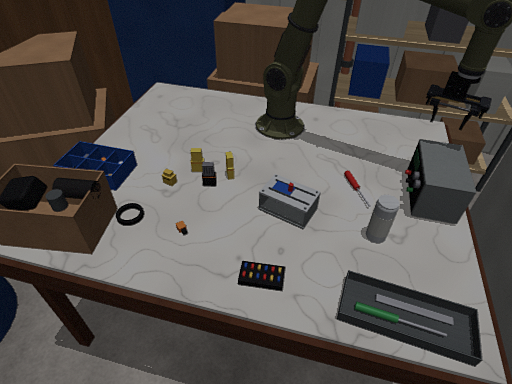

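View pics/side0.png

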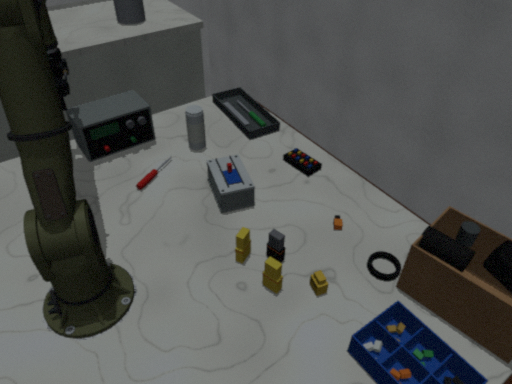

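View pics/wrist0.png

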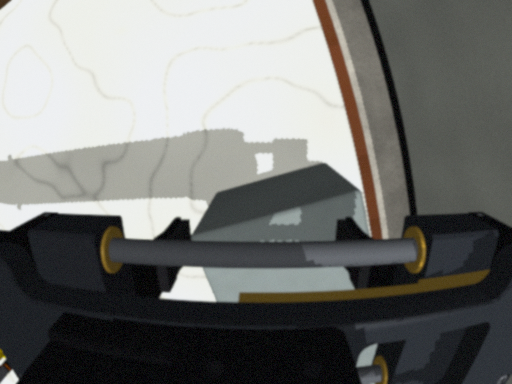

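The scene view shows the black/grey plug at (209,174), between yellow look-alikes at (197,160) and (230,165), with the tester at (290,201). In the side view the plug is at (276,246) and the tester at (231,182). Only this plug has a grey top and a black base. I'll enlarge both to confirm and measure.

```bash
python3 - <<'E'
import cv2,numpy as np
a=cv2.imread('pics/scene0.png');b=cv2.imread('pics/side0.png')
f=lambda i,x,y,w,h,k:cv2.resize(i[y:y+h,x:x+w],None,fx=k,fy=k,interpolation=cv2.INTER_CUBIC)
cv2.imwrite('pics/z_sp.png',f(a,180,135,70,60,10))
cv2.imwrite('pics/z_st.png',f(a,250,170,75,58,10))
cv2.imwrite('pics/z_dp.png',f(b,228,215,70,60,10))
cv2.imwrite('pics/z_dt.png',f(b,195,145,70,70,8))
E
```

```text
(no output)
```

View pics/z_sp.png

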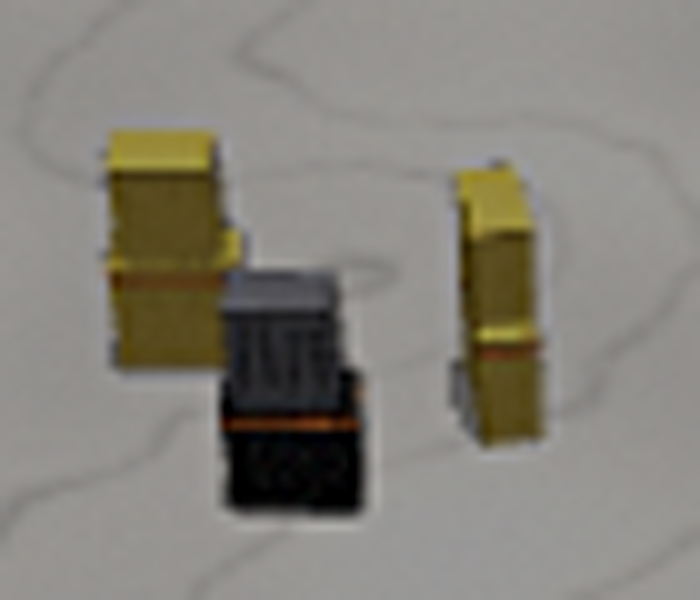

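View pics/z_st.png

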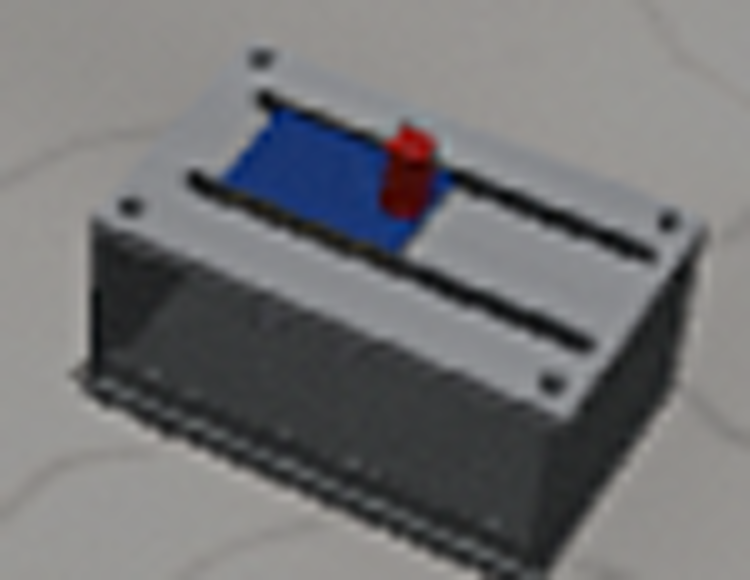

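View pics/z_dp.png

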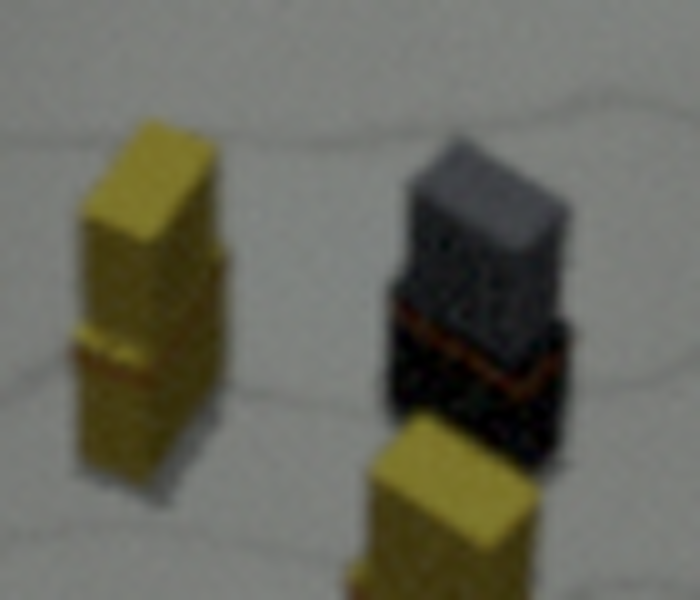

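View pics/z_dt.png

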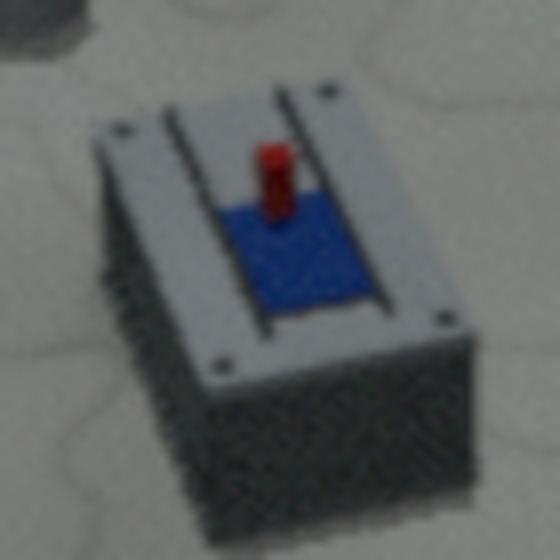

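Confirmed. The plug at (209,174) has a grey top, a black base and an orange strip, and the look-alikes are all yellow. Next I'll fit the poses using both views.

```bash
cat > fit.py <<'E'
from h import *
from scipy.optimize import least_squares
S=load('scene0');D=load('side0')
s1=lambda L,ox,oy,k:(np.array(L,float)+.5)/k-.5+[ox,oy]
def fit(name,x0,groups,dz=False):
    def P(p,M):
        c,s=np.cos(p[2]),np.sin(p[2]);M=np.array(M,float)
        return np.c_[p[0]+c*M[:,0]-s*M[:,1],p[1]+s*M[:,0]+c*M[:,1],M[:,2]]
    f=lambda p:np.concatenate([(proj(c,P(p,M))-uv).ravel() for c,M,uv in groups])
    r=least_squares(f,x0,loss='soft_l1');print(name,r.x.round(3),'res px',np.round(f(r.x),1));return r.x
T=[(-58,-58,85),(58,-58,85),(58,118,85),(-58,118,85)]
ts=s1([(245,45),(92,220),(562,415),(705,230)],250,170,10)
td=s1([(208,388),(470,335),(345,80),(95,128)],195,145,8)
tab=[(0,26,120)]
gs=(S,T+tab,np.r_[ts,s1([(412,140)],250,170,10)]);gd=(D,T+tab,np.r_[td,s1([(275,153)],195,145,8)])
x0=[650,100,-.5]
fit('tester',x0,[gs,gd]);fit('  scene',x0,[gs]);fit('  side',x0,[gd])
K=[(-12,-20,100),(-12,20,100),(12,20,100),(12,-20,100)]
gs=(S,K+[(12,-25,0),(12,25,0)],s1([(235,270),(335,272),(342,310),(222,308),(230,512),(362,514)],180,135,10))
gd=(D,K+[(12,-25,0)],s1([(410,180),(460,138),(570,212),(520,250),(545,470)],228,215,10)[[1,1,2,3,4]])
# side order: camera from -y: right=+x,-y
gd=(D,[(-12,-20,100),(-12,20,100),(12,20,100),(12,-20,100)],s1([(410,180),(460,138),(570,212),(520,250)],228,215,10))
x0=[620,-80,0]
for uv in [(209,150+15)]: print(onz(S,(206,165),100),onz(D,(277,235),100))
fit('plug scene',x0,[gs])
for k in range(4):
    g=(D,np.roll(np.array(K),k,0),gd[2]);fit('  side%d'%k,x0,[g])
for n,uv in (('Y1',[(196,150)]),('Y2',[(229.5,155)])): print(n,onz(S,uv[0],100))
print('side Y',onz(D,(243,233),100),onz(D,(273.5,263.5),100))
E
python3 fit.py
```

```text
tester [514.942 113.014  24.85 ] res px [ 0.8 -1.5 -0.6 -0.1  0.3  0.4  0.6 -2.3 -1.4 -0.9 -0.8 -0.   2.3 -1.3
  0.8 -1.1 -0.9 -0.6  0.8  0.6]
  scene [518.754 113.715  24.844] res px [ 0.9 -0.9 -0.7  0.6  0.2  1.4  0.7 -1.4 -1.5 -0.1]
  side [ 5.11938e+02  1.11978e+02 -2.93000e-01] res px [-1.7  0.5  1.6 -0.6  0.7 -0.6 -1.2 -0.3  0.3  1.1]
[ 486.34255455 -168.52937843  100.        ] [ 470.68735528 -174.42359982  100.        ]
plug scene [ 475.644 -166.128  -12.322] res px [-0.5 -0.4  0.6 -0.4 -0.8 -0.  -0.1 -0.   0.3  0.4  0.4  0.5]
  side0 [ 472.516 -170.395   -7.42 ] res px [ 0.7  4.4  2.5 -0.8 -0.7 -5.  -2.4  0.7]
  side1 [ 471.854 -170.798   -9.213] res px [-0.5  0.2  0.2 -0.4  0.5 -0.5 -0.2  0.7]
  side2 [ 472.516 -170.395   -4.278] res px [ 0.7  4.4  2.5 -0.8 -0.7 -5.  -2.4  0.7]
  side3 [ 471.854 -170.798  -12.355] res px [-0.5  0.2  0.2 -0.4  0.5 -0.5 -0.2  0.7]
Y1 [ 412.30984925 -236.24386908  100.        ]
Y2 [ 407.72475382 -106.19973062  100.        ]
side Y [ 399.75661007 -115.37041727  100.        ] [ 403.7312154  -245.99875488  100.        ]
```

```bash
cat >> h.py <<'E'
from scipy.spatial.transform import Rotation as Ro
def Rt(rpy): return Ro.from_euler('xyz',rpy)
def down(jaw): # tool x down, tool y along world angle jaw
    x=np.array([0,0,-1.]);y=np.array([np.cos(jaw),np.sin(jaw),0]);return Ro.from_matrix(np.c_[x,y,np.cross(x,y)])
def go(pos,jaw,base=None):
    """shift/turn in tool axes to pos mm, jaw rad (mod pi; nearest). base: (pos,rpy) else measured"""
    s=sense();p,r=(s['tcp_pos'],Rt(s['tcp_rot'])) if base is None else (np.array(base[0]),Rt(base[1]))
    best=min((down(jaw+k*np.pi) for k in(0,1)),key=lambda R:(r.inv()*R).magnitude())
    sh=r.inv().apply((np.array(pos)-p))/1000;w=(r.inv()*best).as_rotvec()
    alt=max((down(jaw+k*np.pi) for k in(0,1)),key=lambda R:(r.inv()*R).magnitude())
    ya=r.apply([0,1,0]);print('t',round(s['t'],2),'p',s['tcp_pos'].round(1),'jaw',round(np.arctan2(ya[1],ya[0]),4),'F',s['ft_force'].round(1),'w',round(s['grip_width'],1),'q7',s['q'].round(2))
    print('shift',sh.round(4),'turn',w.round(4),'alt',(r.inv()*alt).as_rotvec().round(3),'rows',round(np.linalg.norm(sh)/.0417,1),round(np.linalg.norm(w)/.125,1))
E
python3 - <<'E'
from h import *
go([522,138,230],-.283+np.pi/2)
go([522,138,230],-.283)
E
```

```text
t 0.15 p [179.5 624.3 221.7] jaw 1.291 F [0.5 0.7 0. ] w 87.1 q7 [-1.28  0.32 -0.07  1.45  0.02  1.37 -0.06]
shift [-0.0077 -0.3728  0.4635] turn [0.0032 0.0001 0.0014] alt [-3.138e+00 -2.000e-03  0.000e+00] rows 14.3 0.0
t 0.15 p [179.5 624.3 221.7] jaw 1.291 F [0.5 0.7 0. ] w 87.1 q7 [-1.28  0.32 -0.07  1.45  0.02  1.37 -0.06]
shift [-0.0077 -0.3728  0.4635] turn [-1.5676e+00 -1.0000e-03  1.2000e-03] alt [1.574e+00 1.000e-03 1.000e-03] rows 14.3 12.5
```

Request:
{"op": "move_arm", "data": {
  "moves": [
    [[0,-0.008,-0.373,0.464,0,0,0],[0,-0.008,-0.373,0.464,0,0,0],[0,-0.008,-0.373,0.464,0,0,0],[0,-0.008,-0.373,0.464,0,0,0],[0,-0.008,-0.373,0.464,0,0,0],[0,-0.008,-0.373,0.464,0,0,0],[0,-0.008,-0.373,0.464,0,0,0],[0,-0.008,-0.373,0.464,0,0,0]]
  ],
  "squeeze": 10
}}

```text
t: 0.82
tcp_pos: [372.2, 350.3, 227.0]
tcp_rot: [2.109, 1.571, 1.829]
ft_force: [1.1, 0.4, -0.3]
grip_width: 87.1
```

```bash
python3 - <<'E'
from h import *
go([522,138,230],-.283+np.pi/2)
go([522,138,230],-.283)
E
```

```text
t 0.82 p [372.2 350.3 227. ] jaw 1.2911 F [ 1.1  0.4 -0.3] w 87.1 q7 [-0.94  0.02  0.14  1.79 -0.    1.33  0.49]
shift [-0.003  -0.1627  0.2026] turn [ 0.0033 -0.0001 -0.0002] alt [-3.138  0.    -0.   ] rows 6.2 0.0
t 0.82 p [372.2 350.3 227. ] jaw 1.2911 F [ 1.1  0.4 -0.3] w 87.1 q7 [-0.94  0.02  0.14  1.79 -0.    1.33  0.49]
shift [-0.003  -0.1627  0.2026] turn [-1.5675e+00  1.0000e-04 -2.0000e-04] alt [ 1.574 -0.    -0.   ] rows 6.2 12.5
```

Request:
{"op": "move_arm", "data": {
  "moves": [
    [[0,-0.003,-0.163,0.203,0,0,0],[0,-0.003,-0.163,0.203,0,0,0],[0,-0.003,-0.163,0.203,0,0,0],[0,-0.003,-0.163,0.203,0,0,0],[0,-0.003,-0.163,0.203,0,0,0],[0,-0.003,-0.163,0.203,0,0,0],[0,-0.003,-0.163,0.203,0,0,0],[0,-0.003,-0.163,0.203,0,0,0]]
  ]
}}

```text
t: 1.48
tcp_pos: [523.4, 134.8, 230.0]
tcp_rot: [-0.898, 1.569, -1.186]
ft_force: [-0.3, -0.3, 0.9]
grip_width: 87.1
```

```bash
python3 - <<'E'
from h import *
go([522,138,230],-.283+np.pi/2)
c=shot('wrist','w1')
E
```

```text
t 1.48 p [523.4 134.8 230. ] jaw 1.2829 F [-0.3 -0.3  0.9] w 87.1 q7 [-0.67  0.08  0.39  1.73 -0.03  1.34  1.01]
shift [-0.0001  0.0027 -0.0023] turn [-0.0049  0.0011  0.0014] alt [ 3.137e+00  2.000e-03 -2.000e-03] rows 0.1 0.0
```

View pics/w1.png

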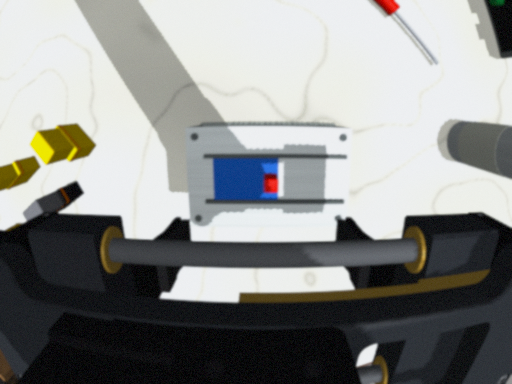

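The wrist view shows the tester square to the image: shutter at (215-277,158-200), red tab at (270,183), plug at (55,200). I'll enlarge it and fit the pose with the fisheye model.

```bash
cat >> h.py <<'E'
def projf(c,X):
    p=np.atleast_2d(X)@c['R'].T+c['t'];K=c['mtx']
    return cv2.fisheye.projectPoints(p.reshape(-1,1,3),np.zeros(3),np.zeros(3),K,np.zeros(4))[0].reshape(-1,2)
def rayf(c,uv):
    n=cv2.fisheye.undistortPoints(np.array(uv,float).reshape(1,1,2),c['mtx'],np.zeros(4)).ravel()
    return c['R'].T@np.r_[n,1], -c['R'].T@c['t']
def onzf(c,uv,z):
    d,o=rayf(c,uv);return o+d*(z-o[2])/d[2]
E
python3 - <<'E'
from h import *
c=load('w1');s=sense()
print(projf(c,s['tcp_pos']))
print('tab',onzf(c,(270.5,186),120))
i=cv2.imread('pics/w1.png')
cv2.imwrite('pics/z1.png',cv2.resize(i[115:235,180:360],None,fx=4.4,fy=4.4,interpolation=cv2.INTER_CUBIC))
E
```

```text
[[269.05654077 231.04991388]]
tab [522.12755968 141.47652209 120.        ]
```

View pics/z1.png

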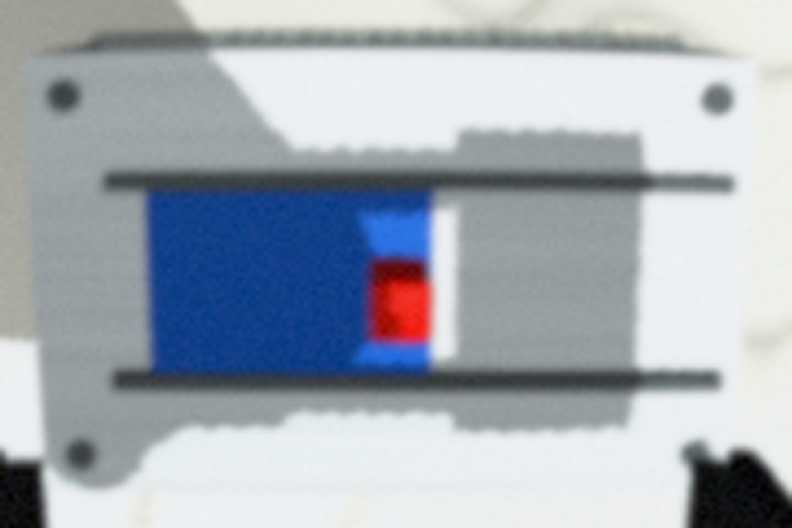

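```bash
cat > fitw.py <<'E'
from h import *
from scipy.optimize import least_squares
c=load('w1')
# tester-frame pts, zoom px (u,v), weights
L=[((0,-34,90),(150,281),(1,0)),((0,34,90),(431,278),(1,0)),
((26.5,-20,91),(200,173),(0,1)),((26.5,70,91),(600,174),(0,1)),((-26.5,-20,91),(200,389),(0,1)),((-26.5,70,91),(600,390),(0,1)),
((0,-58,85),(37,270),(1,0)),((0,118,85),(748,270),(1,0)),((58,0,85),(290,55),(0,1)),
((0,26,120),(400,313),(1,1))]
M=np.array([l[0] for l in L],float);uv=(np.array([l[1] for l in L])+.5)/4.4-.5+[180,115];W=np.array([l[2] for l in L])
def f(p):
    a,b=np.cos(p[2]),np.sin(p[2]);X=np.c_[p[0]+a*M[:,0]-b*M[:,1],p[1]+b*M[:,0]+a*M[:,1],M[:,2]]
    return ((projf(c,X)-uv)*W).ravel()
r=least_squares(f,[515,113,-.283],loss='soft_l1',f_scale=.5);print(r.x.round(4));print(f(r.x).reshape(-1,2).round(2))
a=r.x[2];t=r.x[:2]+26*np.array([-np.sin(a),np.cos(a)]);print('tab',t)
go([*t,150],a+np.pi/2)
E
python3 fitw.py
```

```text
[506.279  120.3365  -0.6087]
[[  1.21  -0.  ]
 [ -0.57   0.  ]
 [ -0.    34.53]
 [ -0.    59.86]
 [  0.   -62.51]
 [  0.   -35.14]
 [  6.41  -0.  ]
 [ -1.81   0.  ]
 [ -0.    91.82]
 [ -0.12  -0.77]]
tab [521.14676255 141.66605125]
t 1.53 p [522.  138.  229.8] jaw 1.2871 F [-1.1  0.1 -0.6] w 86.9 q7 [-0.67  0.08  0.39  1.73 -0.03  1.34  1.01]
shift [ 0.0798  0.0033 -0.0018] turn [ 3.25e-01 -4.00e-04  3.00e-04] alt [-2.817e+00 -0.000e+00 -1.000e-03] rows 1.9 2.6
```

```bash
sed -i 's/((26.5,/((Q26.5,/g;s/((-26.5,/((26.5,/g;s/((Q26.5,/((-26.5,/g;s/((58,0,85)/((-58,0,85)/' fitw.py; python3 fitw.py
```

```text
[ 5.143712e+02  1.164458e+02 -2.879000e-01]
[[-1.13  0.  ]
 [-0.26  0.  ]
 [-0.    0.09]
 [-0.    0.02]
 [ 0.    0.46]
 [-0.    0.23]
 [ 3.6   0.  ]
 [ 3.97  0.  ]
 [-0.   -4.16]
 [-0.24 -0.09]]
tab [521.75350532 141.37572731]
t 1.53 p [522.  138.  229.8] jaw 1.2871 F [-1.1  0.1 -0.6] w 86.9 q7 [-0.67  0.08  0.39  1.73 -0.03  1.34  1.01]
shift [ 0.0798  0.0032 -0.0012] turn [ 0.0042 -0.0005  0.0003] alt [-3.137e+00 -0.000e+00 -1.000e-03] rows 1.9 0.0
```

Request:
{"op": "move_arm", "data": {
  "moves": [
    [[0,0.035,0.003,-0.001,0.004,0,0],[0,0.07,0.003,-0.001,0.004,0,0],[0,0.105,0.003,-0.001,0.004,0,0],[0,0.122,0.003,-0.001,0.004,0,0],[0,0.131,0.003,-0.001,0.004,0,0],[0,0.131,0.003,-0.001,0.004,0,0]]
  ]
}}

```text
t: 2.03
tcp_pos: [519.1, 144.2, 96.9]
tcp_rot: [-2.625, 1.566, -2.906]
ft_force: [-0.4, -1.0, 0.2]
grip_width: 87.0
```

```bash
python3 - <<'E'
from h import *
go([521.8,141.4,97],-.288+np.pi/2)
c=shot('wrist','w2')
i=cv2.imread('pics/w2.png')
cv2.imwrite('pics/z2.png',cv2.resize(i[100:300,130:380],None,fx=3,fy=3,interpolation=cv2.INTER_CUBIC))
E
```

```text
t 2.03 p [519.1 144.2  96.9] jaw 1.2898 F [-0.4 -1.   0.2] w 87.0 q7 [-0.66  0.19  0.38  1.89 -0.08  1.08  1.04]
shift [-0.0001 -0.0019  0.0034] turn [ 0.007  -0.0038  0.0022] alt [-3.135e+00 -3.000e-03 -6.000e-03] rows 0.1 0.1
```

View pics/z2.png

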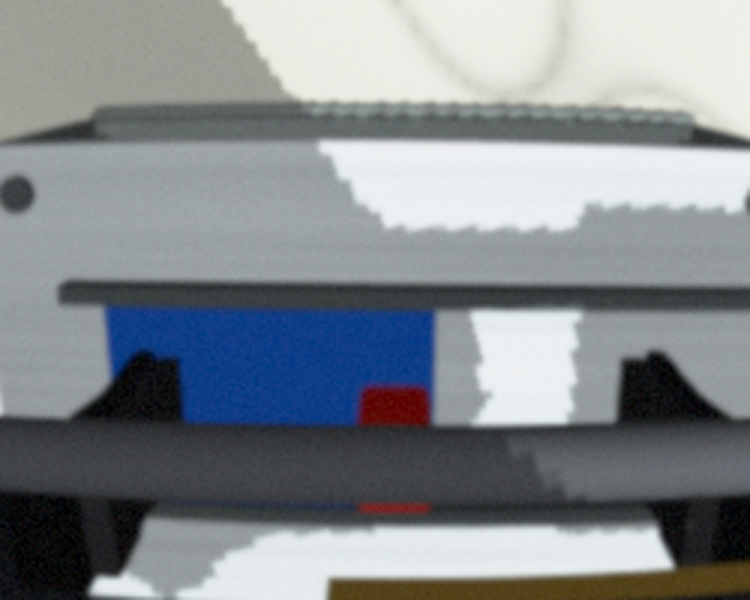

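Request:
{"op": "move_arm", "data": {
  "moves": [
    [[0,0,-0.001,0.003,0.004,0,0],[255,0,-0.001,0.003,0.004,0,0],[255,0,-0.001,0.003,0.004,0,0],[255,0,-0.001,0.003,0.004,0,0],[255,0,-0.001,0.003,0.004,0,0],[255,0,-0.001,0.003,0.004,0,0],[255,0,-0.001,0.003,0.004,0,0],[255,0,-0.001,0.003,0.004,0,0]]
  ],
  "squeeze": 15
}}

```text
t: 2.75
tcp_pos: [524.1, 140.9, 99.1]
tcp_rot: [2.061, 1.571, 1.773]
ft_force: [0.5, 0.3, -0.7]
grip_width: 47.8
```

```bash
python3 - <<'E'
from h import *
go([521.8,141.4,97],-.288+np.pi/2)
E
```

```text
t 2.75 p [524.1 140.9  99.1] jaw 1.283 F [ 0.5  0.3 -0.7] w 47.8 q7 [-0.66  0.2   0.38  1.88 -0.08  1.08  1.04]
shift [ 0.0021 -0.0002 -0.0023] turn [ 0.0002 -0.     -0.0001] alt [-3.141  0.    -0.   ] rows 0.1 0.0
```

Request:
{"op": "move_arm", "data": {
  "moves": [
    [[255,0,0,0,0,0,0],[255,0,0,0,0,0,0],[255,0,0,0,0,0,0],[255,0,0,0,0,0,0],[255,0,0,0,0,0,0],[255,0,0,0,0,0,0]]
  ]
}}

```text
t: 3.25
tcp_pos: [524.1, 141.1, 99.0]
tcp_rot: [1.45, 1.571, 1.163]
ft_force: [0.8, -0.3, -0.0]
grip_width: 14.0
```

```bash
python3 - <<'E'
from h import *
go([521.8,141.4,97],-.288+np.pi/2)
for k in range(3):
    c=read_camera('wrist');s=sense();print(s['tcp_pos'],s['ft_force'],s['grip_width'])
E
```

```text
t 3.25 p [524.1 141.1  99. ] jaw 1.283 F [ 0.8 -0.3 -0. ] w 14.0 q7 [-0.66  0.2   0.38  1.88 -0.08  1.08  1.04]
shift [ 0.002  -0.0004 -0.0023] turn [ 0.0002  0.     -0.0002] alt [-3.141  0.     0.   ] rows 0.1 0.0
[524.13075304 141.07093457  99.03954908] [0.90460788 0.38507953 0.56830255] 13.754110374132711
[524.10772664 141.09369626  99.02857907] [ 0.54402181 -0.19760454 -0.70503812] 14.153916221643914
[524.11925544 141.09078975  99.03947146] [ 0.39588682 -0.04484338 -0.44830316] 13.723516293873688
```

Request:
{"op": "move_arm", "data": {
  "moves": [
    [[255,0,0.012,0,0,0,0],[255,0,0.026,0,0,0,0],[255,0,0.04,0,0,0,0],[255,0,0.052,0,0,0,0],[255,0,0.06,0,0,0,0],[255,0,0.065,0,0,0,0],[255,0,0.067,0,0,0,0],[255,0,0.068,0,0,0,0]]
  ]
}}

```text
t: 4.07
tcp_pos: [542.2, 201.5, 98.7]
tcp_rot: [-1.857, 1.561, -2.147]
ft_force: [-7.0, -13.9, 8.4]
grip_width: 13.9
```

Request:
{"op": "move_arm", "data": {
  "moves": [
    [[255,0,0.001,0,0,0,0],[255,0,0.002,0,0,0,0],[255,0,0.003,0,0,0,0],[255,0,0.003,0,0,0,0]]
  ]
}}

```text
t: 4.4
tcp_pos: [542.3, 201.6, 98.6]
tcp_rot: [-1.887, 1.558, -2.178]
ft_force: [-8.7, -16.3, 10.7]
grip_width: 14.0
```

```bash
python3 - <<'E'
from h import *
s=sense()
d=s['tcp_pos'][:2]-[524.11,141.08];print(np.linalg.norm(d),s['ft_force'],s['grip_width'],-np.arctan2(d[0],d[1]))
go([521.8,141.4,97],-.288+np.pi/2)
E
```

```text
63.1779932705467 [ -8.66475159 -16.27206938  10.66085687] 14.002707072625439 -0.29180523605345743
t 4.4 p [542.3 201.6  98.6] jaw 1.2794 F [ -8.7 -16.3  10.7] w 14.0 q7 [-0.71  0.28  0.35  1.78 -0.1   1.11  0.95]
shift [ 0.0024 -0.0635 -0.0023] turn [-0.0034 -0.0041  0.0125] alt [3.138 0.02  0.006] rows 1.5 0.1
```

Request:
{"op": "move_arm", "data": {
  "moves": [
    [[255,0,-0.003,0,0,0,0],[255,0,-0.006,0,0,0,0],[255,0,-0.007,0,0,0,0],[255,0,-0.007,0,0,0,0],[255,0,-0.007,0,0,0,0]]
  ]
}}

```text
t: 4.82
tcp_pos: [542.2, 201.4, 98.9]
tcp_rot: [-1.703, 1.569, -1.991]
ft_force: [-1.6, -5.8, 2.6]
grip_width: 13.5
```

```bash
python3 - <<'E'
from h import *
go([521.8,141.4,97],-.288+np.pi/2)
c=shot('wrist','w3')
shot('scene','s3');shot('side','d3')
i=cv2.imread('pics/w3.png')
a=cv2.resize(i[100:300,80:380],None,fx=2,fy=2,interpolation=cv2.INTER_CUBIC)
cv2.imwrite('pics/z3.png',a)
E
```

```text
t 4.82 p [542.2 201.4  98.9] jaw 1.2828 F [-1.6 -5.8  2.6] w 13.5 q7 [-0.71  0.27  0.35  1.79 -0.1   1.1   0.96]
shift [ 0.0021 -0.0633 -0.0025] turn [-0.     -0.0003  0.0021] alt [3.142e+00 3.000e-03 0.000e+00] rows 1.5 0.0
```

View pics/z3.png

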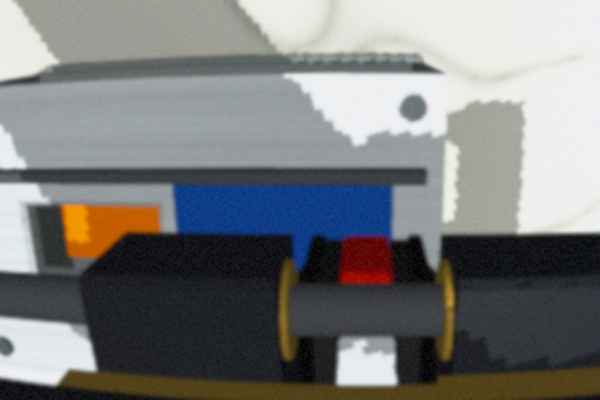

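Orange plate and open window visible left of the fingers. The shutter is against its stop (18 N felt) after 63 mm of travel, so it was about 5 mm open at first. I'll turn the gripper 90° and gauge the tab across x.

Request:
{"op": "move_arm", "data": {
  "moves": [
    [[110,0,0,0,0,0,0],[110,0,0,0,0,0,0],[110,0,0,0,0,0,0],[110,0,0,0,0,0,0],[110,0,0,0,0.12,0,0],[110,0,0,0,0.24,0,0],[110,0,0,0,0.36,0,0],[110,0,0,0,0.48,0,0]]
  ]
}}

```text
t: 5.63
tcp_pos: [542.3, 203.4, 99.1]
tcp_rot: [1.912, 1.57, 1.139]
ft_force: [-0.0, 0.5, -0.5]
grip_width: 48.5
```

```bash
python3 - <<'E'
from h import *
go([542.2,201.4,98.5],-.288)
E
```

```text
t 5.63 p [542.3 203.4  99.1] jaw 0.7979 F [-0.   0.5 -0.5] w 48.5 q7 [-0.76  0.27  0.42  1.79 -0.12  1.1   0.49]
shift [ 0.0006 -0.0015  0.0013] turn [ 1.0859e+00 -1.0000e-03 -8.0000e-04] alt [-2.056e+00  1.000e-03 -1.000e-03] rows 0.0 8.7
```

Request:
{"op": "move_arm", "data": {
  "moves": [
    [[110,0,-0.0015,0.0013,0.12,0,0],[110,0,-0.0015,0.0013,0.24,0,0],[110,0,-0.0015,0.0013,0.36,0,0],[110,0,-0.0015,0.0013,0.48,0,0],[110,0,-0.0015,0.0013,0.6,0,0],[110,0,-0.0015,0.0013,0.72,0,0],[110,0,-0.0015,0.0013,0.84,0,0],[110,0,-0.0015,0.0013,0.96,0,0]]
  ]
}}

```text
t: 6.3
tcp_pos: [542.2, 201.5, 99.1]
tcp_rot: [2.845, 1.57, 1.112]
ft_force: [0.3, 0.3, -0.5]
grip_width: 49.6
```

Request:
{"op": "move_arm", "data": {
  "moves": [
    [[220,0,0,0,0.122,0,0],[240,0,0,0,0.122,0,0],[255,0,0,0,0.122,0,0],[255,0,0,0,0.122,0,0],[255,0,0,0,0.122,0,0],[255,0,0,0,0.122,0,0],[255,0,0,0,0.122,0,0],[255,0,0,0,0.122,0,0]]
  ],
  "squeeze": 5
}}

```text
t: 6.97
tcp_pos: [540.7, 200.9, 98.9]
tcp_rot: [-1.492, 1.568, 2.943]
ft_force: [-5.7, 1.0, 3.5]
grip_width: 13.8
```

```bash
python3 - <<'E'
from h import *
go([542.2,201.4,98.5],-.288)
E
```

```text
t 6.97 p [540.7 200.9  98.9] jaw -0.278 F [-5.7  1.   3.5] w 13.8 q7 [-0.89  0.29  0.57  1.8  -0.17  1.1  -0.54]
shift [ 0.0004  0.0013 -0.0009] turn [0.01   0.0003 0.003 ] alt [-3.132 -0.005  0.   ] rows 0.0 0.1
```

Request:
{"op": "move_arm", "data": {
  "moves": [
    [[255,0,-0.0015,0,0,0,0],[255,0,-0.0015,0,0,0,0],[255,0,-0.0015,0,0,0,0],[255,0,-0.0015,0,0,0,0]]
  ]
}}

```text
t: 7.3
tcp_pos: [540.7, 200.9, 99.0]
tcp_rot: [-2.97, 1.571, 1.464]
ft_force: [-2.6, 0.8, 1.5]
grip_width: 14.2
```

```bash
python3 - <<'E'
from h import *
go([542.2,201.4,98.5],-.288)
for k in range(3):
    c=read_camera('wrist');s=sense();print(s['tcp_pos'],s['ft_force'],s['torque'],s['grip_width'])
    y=Rt(s['tcp_rot']).apply([0,1,0]);print(np.arctan2(y[1],y[0]))
E
```

```text
t 7.3 p [540.7 200.9  99. ] jaw -0.2788 F [-2.6  0.8  1.5] w 14.2 q7 [-0.89  0.29  0.57  1.8  -0.17  1.1  -0.54]
shift [ 0.0005  0.0013 -0.0009] turn [ 0.0092 -0.0003  0.    ] alt [-3.132 -0.    -0.   ] rows 0.0 0.1
[540.67621792 200.90094575  99.03386744] [-1.63254836  1.44494752  1.12905956] [ 0.12186534  0.59366099 -0.0461145 ] 14.186221889201926
-0.27885623368075846
[540.68102432 200.88558116  99.02288394] [-2.36540065  0.74819795  1.22270776] [ 1.44812366e-01  5.79024650e-01 -3.76740760e-04] 13.684288310514345
-0.2788676193957099
[540.67138432 200.88640011  99.02475889] [-2.91423639  0.74031371  1.13001851] [ 0.15274752  0.57596905 -0.00885962] 13.919065158933448
-0.27887434094799496
```

Request:
{"op": "move_arm", "data": {
  "moves": [
    [[100,0,0,0,0,0,0],[100,0,0,0,0,0,0],[100,0,0,0,0,0,0],[100,-0.03,0,0,0,0,0],[100,-0.07,0,0,0,0,0],[100,-0.1,0,0,0,0,0],[100,-0.12,0,0,0,0,0],[100,-0.12,0,0,0,0,0]]
  ]
}}

```text
t: 8.12
tcp_pos: [544.0, 201.2, 224.5]
tcp_rot: [2.318, 1.561, 0.467]
ft_force: [0.4, 0.3, 1.2]
grip_width: 51.0
```

```bash
python3 - <<'E'
from h import *
go([473,-168,220],.22)
c=shot('wrist','w4');shot('scene','s4')
E
```

```text
t 8.12 p [544.  201.2 224.5] jaw -0.2797 F [0.4 0.3 1.2] w 51.0 q7 [-0.92  0.18  0.59  1.66 -0.1   1.33 -0.59]
shift [0.0023 0.0337 0.3745] turn [-0.4996 -0.0047 -0.0086] alt [ 2.642 -0.012  0.006] rows 9.0 4.0
```

View pics/w4.png

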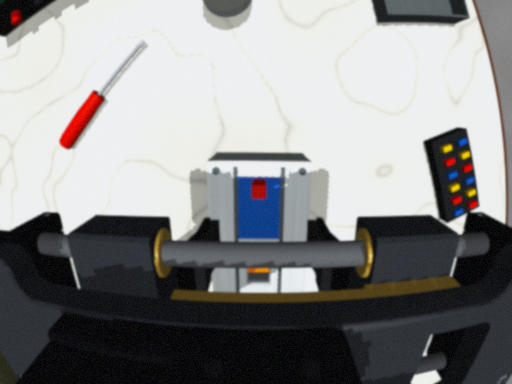

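```bash
python3 - <<'E'
from h import *
go([484,-217,215],.22)
E
```

```text
t 8.22 p [541.4 200.6 219.7] jaw -0.2794 F [-0.1 -1.  -1. ] w 52.1 q7 [-0.92  0.18  0.59  1.66 -0.1   1.33 -0.59]
shift [0.0042 0.06   0.4172] turn [-0.4994 -0.001  -0.0019] alt [ 2.642e+00 -3.000e-03  1.000e-03] rows 10.1 4.0
```

Request:
{"op": "move_arm", "data": {
  "moves": [
    [[100,0.004,0.06,0.417,-0.1,0,0],[100,0.004,0.06,0.417,-0.2,0,0],[100,0.004,0.06,0.417,-0.3,0,0],[100,0.004,0.06,0.417,-0.4,0,0],[100,0.004,0.06,0.417,-0.499,0,0],[100,0.004,0.06,0.417,-0.499,0,0],[100,0.004,0.06,0.417,-0.499,0,0],[100,0.004,0.06,0.417,-0.499,0,0]]
  ]
}}

```text
t: 8.88
tcp_pos: [493.9, -131.3, 214.3]
tcp_rot: [-1.971, 1.569, 2.962]
ft_force: [0.6, -0.1, -0.2]
grip_width: 53.0
```

```bash
python3 - <<'E'
from h import *
go([484,-217,215],.22)
E
```

```text
t 8.88 p [ 493.9 -131.3  214.3] jaw 0.2202 F [ 0.6 -0.1 -0.2] w 53.0 q7 [-0.6   0.02  0.82  1.83 -0.01  1.31  0.45]
shift [-0.0007 -0.0284  0.0815] turn [ 0.0002 -0.0007  0.0017] alt [-3.141e+00 -3.000e-03 -1.000e-03] rows 2.1 0.0
```

Request:
{"op": "move_arm", "data": {
  "moves": [
    [[100,0,-0.028,0.082,0,0,0],[100,0,-0.028,0.082,0,0,0],[100,0,-0.028,0.082,0,0,0],[100,0,-0.028,0.082,0,0,0],[100,0,-0.028,0.082,0,0,0],[100,0,-0.028,0.082,0,0,0],[100,0,-0.028,0.082,0,0,0]]
  ]
}}

```text
t: 9.47
tcp_pos: [486.5, -213.5, 215.2]
tcp_rot: [-2.424, 1.57, 2.512]
ft_force: [-0.6, 1.4, -0.2]
grip_width: 52.8
```

```bash
python3 - <<'E'
from h import *
c=shot('wrist','w5')
go([484,-217,215],.22)
i=cv2.imread('pics/w5.png')
cv2.imwrite('pics/z5.png',cv2.resize(i[90:250,150:390],None,fx=3.3,fy=3.3,interpolation=cv2.INTER_CUBIC))
E
```

```text
t 9.52 p [ 486.5 -213.8  215.4] jaw 0.2232 F [-0.8 -0.1  0.5] w 53.1 q7 [-0.49  0.08  0.91  1.78 -0.07  1.31  0.66]
shift [ 0.0004 -0.0031  0.0026] turn [ 0.0032 -0.0007  0.0005] alt [-3.138e+00 -1.000e-03 -1.000e-03] rows 0.1 0.0
```

View pics/w5.png

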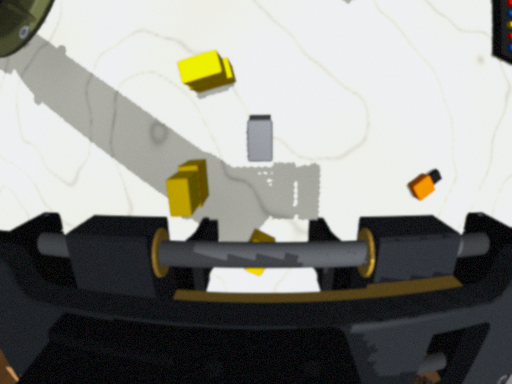

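View pics/z5.png

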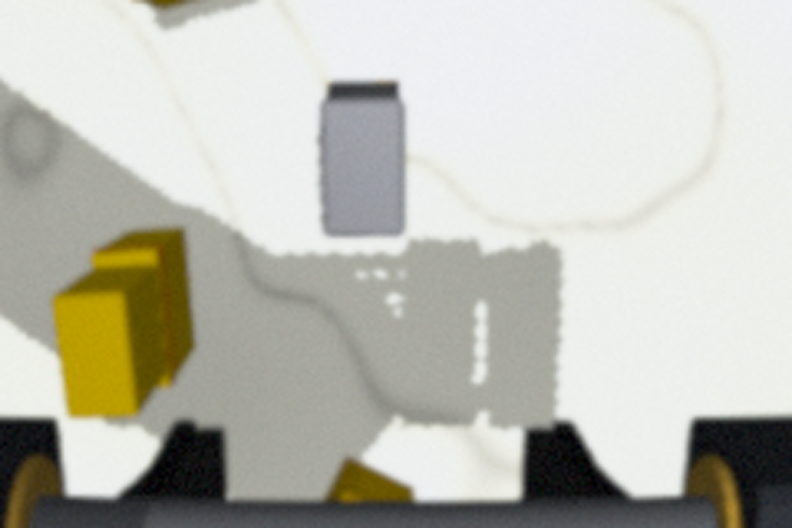

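The grey plug top is at (259,139) in the wrist view, clear of the yellow look-alikes at (187,190), (205,70) and (262,250). Measuring its corners.

```bash
python3 - <<'E'
from h import *
from scipy.optimize import least_squares
c=load('w5')
Z=np.array([(326,97),(404,97),(405,236),(322,235)],float)
uv=(Z+.5)/3.3-.5+[150,90]
P=np.array([onzf(c,u,100) for u in uv]);print(P.round(1));
d=lambda i,j:np.linalg.norm(P[i]-P[j])
print('w',d(0,1),d(2,3),'l',d(0,3),d(1,2),'c',P.mean(0))
v=P[0]+P[1]-P[2]-P[3];print('yaw of long axis -90:',np.arctan2(v[1],v[0])-np.pi/2)
v=P[1]-P[0]+P[2]-P[3];print('yaw short:',np.arctan2(v[1],v[0]))
# yellow neighbours
for u in [(187,190),(205,70),(262,250)]: print(onzf(c,u,80).round(0))
E
```

```text
[[ 458.1 -153.3  100. ]
 [ 479.5 -148.5  100. ]
 [ 488.8 -187.1  100. ]
 [ 465.5 -192.1  100. ]]
w 21.922873597591057 23.793956041257406 l 39.521973319471364 39.77141061511421 c [ 472.96378469 -170.25572389  100.        ]
yaw of long axis -90: 0.21117538817599946
yaw short: 0.21592817448850737
[ 409. -239.   80.]
[ 403. -114.   80.]
[ 502. -289.   80.]
```

Request:
{"op": "move_arm", "data": {
  "moves": [
    [[0,0,-0.0035,-0.0455,0.12,0,0],[0,0,-0.0035,-0.0455,0.24,0,0],[0,0,-0.0035,-0.0455,0.36,0,0],[0,0,-0.0035,-0.0455,0.48,0,0],[0,0,-0.0035,-0.0455,0.6,0,0],[0,0,-0.0035,-0.0455,0.72,0,0],[0,0,-0.0035,-0.0455,0.84,0,0],[0,0,-0.0035,-0.0455,0.96,0,0]]
  ]
}}

```text
t: 10.18
tcp_pos: [473.0, -170.8, 215.9]
tcp_rot: [-3.031, 1.57, 0.938]
ft_force: [-0.7, 0.9, 0.1]
grip_width: 86.2
```

```bash
python3 - <<'E'
from h import *
go([473,-170.2,120],.213-np.pi/2)
E
```

```text
t 10.18 p [ 473.  -170.8  215.9] jaw -0.7438 F [-0.7  0.9  0.1] w 86.2 q7 [-0.57 -0.02  0.86  1.84  0.01  1.31 -0.45]
shift [ 0.0959 -0.0004 -0.0004] turn [ 6.14e-01 -4.00e-04  2.00e-04] alt [-2.528e+00 -0.000e+00 -1.000e-03] rows 2.3 4.9
```

Request:
{"op": "move_arm", "data": {
  "moves": [
    [[0,0.01,0,0,0.12,0,0],[0,0.02,0,0,0.24,0,0],[0,0.04,0,0,0.36,0,0],[0,0.06,0,0,0.48,0,0],[0,0.08,0,0,0.6,0,0],[0,0.085,0,0,0.614,0,0],[0,0.085,0,0,0.614,0,0],[0,0.085,0,0,0.614,0,0]]
  ]
}}

```text
t: 10.85
tcp_pos: [473.2, -171.6, 131.4]
tcp_rot: [2.46, 1.57, -0.461]
ft_force: [0.4, -0.9, 1.6]
grip_width: 87.1
```

```bash
python3 - <<'E'
from h import *
go([473,-170.2,65],.213-np.pi/2)
shot('wrist','w6');shot('scene','s6')
i=cv2.imread('pics/w6.png');j=cv2.imread('pics/s6.png')
cv2.imwrite('pics/z6.png',np.hstack([cv2.resize(i[150:300,160:360],(400,300)),cv2.resize(j[100:205,150:290],(400,300))]))
E
```

```text
t 10.85 p [ 473.2 -171.6  131.4] jaw -1.3501 F [ 0.4 -0.9  1.6] w 87.1 q7 [-0.55  0.09  0.89  1.95 -0.08  1.14 -0.98]
shift [ 0.0664 -0.0014 -0.0001] turn [ 0.0077 -0.0003 -0.0003] alt [-3.134  0.    -0.   ] rows 1.6 0.1
```

View pics/z6.png

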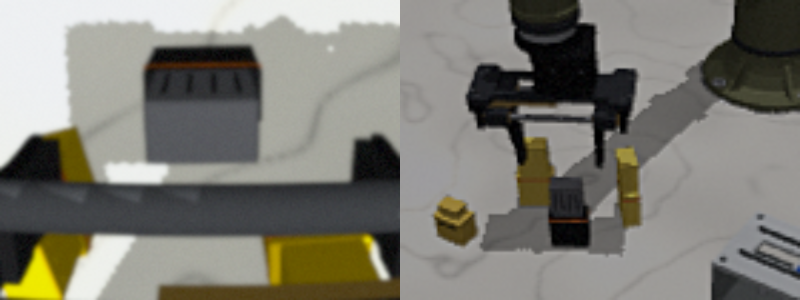

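```bash
python3 - <<'E'
from h import *
c=load('w5');a=.213
ex=np.array([np.cos(a),np.sin(a)]);ey=np.array([-ex[1],ex[0]])
def f(uv):
    P=onzf(c,uv,100)[:2]-[473,-170.2];return np.round([P@ex,P@ey],0)
for z in [(55,295),(130,290),(137,415),(70,415)]: print('Y1',f((np.array(z)+.5)/3.3-.5+[150,90]))
for u in [(178,68),(217,51),(224,74),(187,91),(232,70)]: print('Y2',f(u))
E
```

```text
Y1 [-93. -38.]
Y1 [-69. -36.]
Y1 [-69. -75.]
Y1 [-91. -76.]
Y2 [-78.  70.]
Y2 [-41.  85.]
Y2 [-34.  62.]
Y2 [-69.  47.]
Y2 [-27.  66.]
```

Request:
{"op": "move_arm", "data": {
  "moves": [
    [[0,0.025,-0.001,0,0.008,0,0],[0,0.05,-0.001,0,0.008,0,0],[0,0.065,-0.001,0,0.008,0,0],[60,0.066,-0.001,0,0.008,0,0],[100,0.066,-0.001,0,0.008,0,0],[125,0.066,-0.001,0,0.008,0,0],[130,0.066,-0.001,0,0.008,0,0],[134,0.066,-0.001,0,0.008,0,0]]
  ],
  "squeeze": 4
}}

```text
t: 11.62
tcp_pos: [473.6, -171.2, 66.2]
tcp_rot: [3.018, 1.568, 0.086]
ft_force: [0.3, -0.8, 0.4]
grip_width: 61.6
```

```bash
python3 - <<'E'
from h import *
go([473,-170.2,65],.213-np.pi/2)
E
```

```text
t 11.62 p [ 473.6 -171.2   66.2] jaw -1.3617 F [ 0.3 -0.8  0.4] w 61.6 q7 [-0.5   0.2   0.88  2.02 -0.18  1.   -0.9 ]
shift [ 0.0012 -0.0011  0.0004] turn [-0.0039 -0.0026 -0.0003] alt [ 3.138e+00 -1.000e-03  4.000e-03] rows 0.0 0.0
```

Request:
{"op": "move_arm", "data": {
  "moves": [
    [[134,0,0,0,0,0,0],[134,0,0,0,0,0,0],[134,0,0,0,0,0,0],[145,0,0,0,0,0,0],[160,0,0,0,0,0,0],[160,0,0,0,0,0,0],[160,0,0,0,0,0,0]]
  ]
}}

```text
t: 12.2
tcp_pos: [472.6, -170.9, 64.9]
tcp_rot: [-2.161, 1.57, 1.19]
ft_force: [0.8, 1.4, 1.2]
grip_width: 40.4
```

```bash
python3 - <<'E'
from h import *
go([473,-170.2,65],.213-np.pi/2)
shot('wrist','w7')
go([473,-170.2,65],.213-np.pi/2)
i=cv2.imread('pics/w7.png')
cv2.imwrite('pics/z7.png',cv2.resize(i[150:300,160:360],(800,600)))
E
```

```text
t 12.2 p [ 472.6 -170.9   64.9] jaw -1.3619 F [0.8 1.4 1.2] w 40.4 q7 [-0.5   0.2   0.88  2.02 -0.18  1.   -0.9 ]
shift [-0.0001 -0.0006 -0.0005] turn [-0.0041 -0.0002  0.0003] alt [3.138 0.    0.   ] rows 0.0 0.0
t 12.25 p [ 472.6 -170.9   64.9] jaw -1.362 F [0.7 1.1 1.1] w 40.2 q7 [-0.5   0.2   0.88  2.02 -0.18  1.   -0.9 ]
shift [-0.0001 -0.0006 -0.0005] turn [-0.0042 -0.0002  0.0002] alt [3.137 0.    0.   ] rows 0.0 0.0
```

View pics/z7.png

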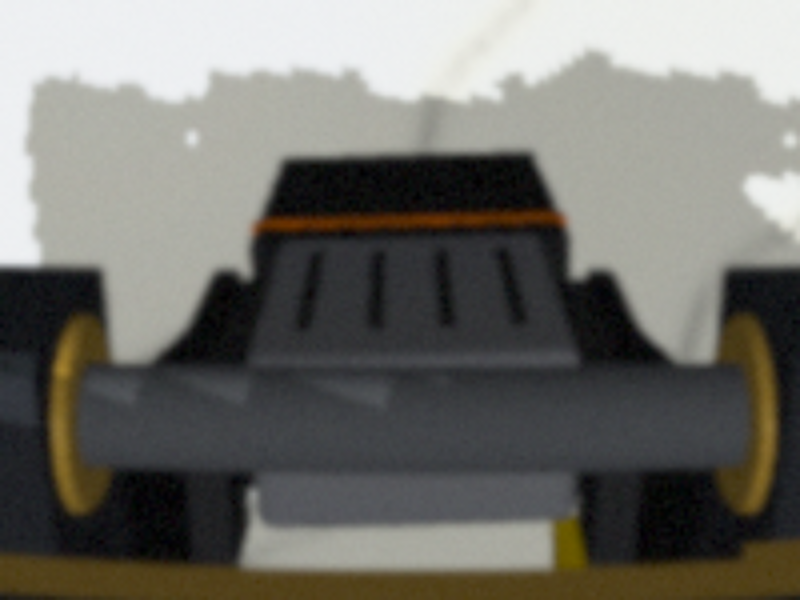

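Pinched at 40.3 mm, upright and centred along plug y at TCP (472.6, -170.9). I'll open a little, turn back 90° in place and grip across the 24 mm.

Request:
{"op": "move_arm", "data": {
  "moves": [
    [[62,0,0,0,0,0,0],[62,0,0,0,0,0,0],[62,0,0,0,0,0,0],[62,0,0,0,0,0,0],[62,0,0,0,-0.12,0,0],[62,0,0,0,-0.24,0,0],[62,0,0,0,-0.36,0,0],[62,0,0,0,-0.48,0,0]]
  ]
}}

```text
t: 12.92
tcp_pos: [472.5, -171.1, 64.8]
tcp_rot: [0.624, 1.571, -1.822]
ft_force: [0.1, 0.1, -0.6]
grip_width: 65.2
```

Request:
{"op": "move_arm", "data": {
  "moves": [
    [[62,0,0,0,-0.12,0,0],[62,0,0,0,-0.24,0,0],[62,0,0,0,-0.36,0,0],[62,0,0,0,-0.48,0,0],[62,0,0,0,-0.6,0,0],[62,0,0,0,-0.72,0,0],[62,0,0,0,-0.84,0,0],[62,0,0,0,-0.96,0,0]]
  ]
}}

```text
t: 13.58
tcp_pos: [472.4, -171.1, 64.8]
tcp_rot: [-1.253, 1.571, -2.74]
ft_force: [-0.2, -0.5, 0.3]
grip_width: 66.1
```

```bash
python3 - <<'E'
from h import *
go([472.6,-170.9,62],.209)
E
```

```text
t 13.58 p [ 472.4 -171.1   64.8] jaw 0.0839 F [-0.2 -0.5  0.3] w 66.1 q7 [-0.34  0.17  0.68  2.01 -0.13  1.    0.5 ]
shift [ 0.0028  0.0002 -0.0002] turn [-1.251e-01  0.000e+00  1.000e-04] alt [ 3.016  0.    -0.   ] rows 0.1 1.0
```

Request:
{"op": "move_arm", "data": {
  "moves": [
    [[62,0.003,0,0,-0.12,0,0],[62,0.003,0,0,-0.125,0,0],[150,0.003,0,0,-0.125,0,0],[165,0.003,0,0,-0.125,0,0],[180,0.003,0,0,-0.125,0,0],[180,0.003,0,0,-0.125,0,0],[180,0.003,0,0,-0.125,0,0],[180,0.003,0,0,-0.125,0,0]]
  ],
  "squeeze": 5
}}

```text
t: 14.25
tcp_pos: [472.6, -171.0, 61.9]
tcp_rot: [1.43, 1.571, 0.062]
ft_force: [0.4, 0.1, -0.6]
grip_width: 33.6
```

Request:
{"op": "move_arm", "data": {
  "moves": [
    [[200,0,0,0,0,0,0],[200,0,0,0,0,0,0],[200,0,0,0,0,0,0],[200,0,0,0,0,0,0],[200,0,0,0,0,0,0]]
  ]
}}

```text
t: 14.67
tcp_pos: [472.6, -171.0, 61.9]
tcp_rot: [1.638, 1.571, 0.27]
ft_force: [0.2, 0.5, 0.1]
grip_width: 23.8
```

```bash
python3 - <<'E'
from h import *
go([472.6,-170.9,62],.209)
print(sense()['torque'])
E
```

```text
t 14.67 p [ 472.6 -171.    61.9] jaw 0.2031 F [0.2 0.5 0.1] w 23.8 q7 [-0.32  0.18  0.67  2.02 -0.13  0.99  0.61]
shift [-0.0001  0.     -0.0001] turn [-0.0059 -0.     -0.0002] alt [ 3.136 -0.     0.   ] rows 0.0 0.0
[-0.05841294 -0.05229549 -0.02628101]
```

Request:
{"op": "move_arm", "data": {
  "moves": [
    [[255,0,0,0,0,0,0],[255,0,0,0,0,0,0],[255,0,0,0,0,0,0],[255,-0.02,0,0,0,0,0],[255,-0.05,0,0,0,0,0],[255,-0.085,0,0,0,0,0],[255,-0.12,0,0,0,0,0],[255,-0.12,0,0,0,0,0]]
  ],
  "squeeze": 40
}}

```text
t: 15.33
tcp_pos: [476.3, -172.4, 188.4]
tcp_rot: [1.288, 1.56, -0.081]
ft_force: [0.8, -0.7, -1.0]
grip_width: 24.2
```

```bash
python3 - <<'E'
from h import *
go([514.8,111.5,182],-.282)
E
```

```text
t 15.33 p [ 476.3 -172.4  188.4] jaw 0.2026 F [ 0.8 -0.7 -1. ] w 24.2 q7 [-0.37  0.01  0.68  1.88 -0.01  1.24  0.51]
shift [ 0.0065  0.0948 -0.2704] turn [ 0.4845  0.0005 -0.0111] alt [-2.657e+00  1.500e-02  1.000e-03] rows 6.9 3.9
```

Request:
{"op": "move_arm", "data": {
  "moves": [
    [[255,0,0.014,-0.039,0.08,0,0],[255,0,0.028,-0.078,0.16,0,0],[255,0,0.042,-0.117,0.24,0,0],[255,0,0.056,-0.156,0.32,0,0],[255,0,0.07,-0.195,0.4,0,0],[255,0,0.084,-0.234,0.48,0,0],[255,0,0.096,-0.268,0.484,0,0],[255,0,0.096,-0.268,0.484,0,0]]
  ]
}}

```text
t: 16.0
tcp_pos: [511.7, 120.6, 180.8]
tcp_rot: [-2.6, 1.567, 1.843]
ft_force: [-0.6, 0.5, -0.9]
grip_width: 23.7
```

Request:
{"op": "move_arm", "data": {
  "moves": [
    [[255,0,0,0,0,0,0],[255,0,0,0,0,0,0],[255,0,0,0,0,0,0]]
  ]
}}

```text
t: 16.25
tcp_pos: [512.4, 108.9, 181.5]
tcp_rot: [-0.348, 1.57, -2.203]
ft_force: [0.8, 0.4, -0.9]
grip_width: 24.2
```

```bash
python3 - <<'E'
from h import *
go([514.8,111.5,160],-.282)
s=sense();print(Rt(s['tcp_rot']).as_matrix().round(4)[:,0])
c=shot('wrist','w8');shot('scene','s8');shot('side','d8')
i=cv2.imread('pics/w8.png')
cv2.imwrite('pics/z8.png',cv2.resize(i[130:310,140:380],None,fx=3.3,fy=3.3,interpolation=cv2.INTER_CUBIC))
E
```

```text
t 16.25 p [512.4 108.9 181.5] jaw -0.2834 F [ 0.8  0.4 -0.9] w 24.2 q7 [-0.65  0.08  0.41  1.83 -0.03  1.24 -0.51]
shift [ 0.0215  0.0016 -0.0031] turn [-0.0014  0.0008  0.0003] alt [ 3.14e+00  0.00e+00 -1.00e-03] rows 0.5 0.0
[-5.e-04 -7.e-04 -1.e+00]
```

View pics/z8.png

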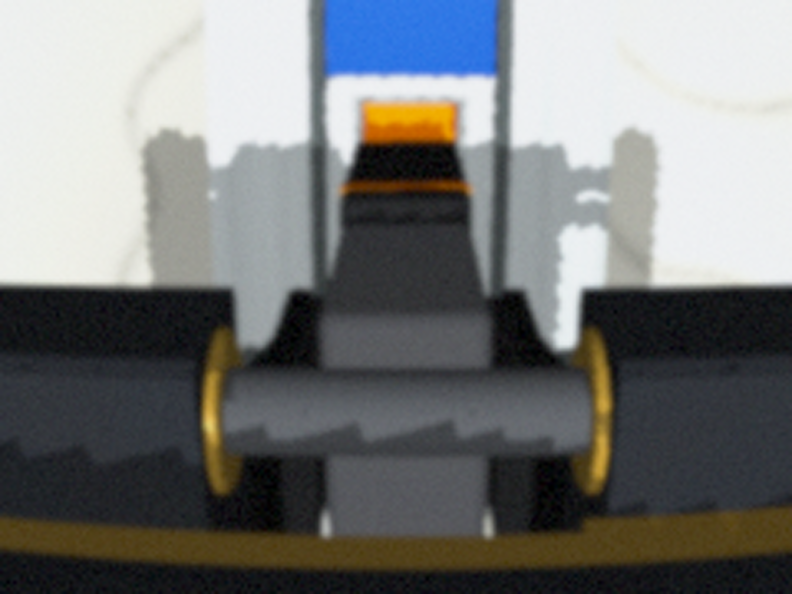

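The wrist view shows the plug held upright, with the open window and orange plate just behind its black foot. I'll check the predicted window edge and foot corner pixels against this.

```bash
python3 - <<'E'
from h import *
c=load('w8');s=sense()
a=-.282
def W(o,a,L):
    ex=np.array([np.cos(a),np.sin(a)]);ey=np.array([-ex[1],ex[0]])
    return np.array([[*(np.array(o)+x*ex+y*ey),z] for x,y,z in L])
zz=lambda X:((projf(c,X)-[140,130]+.5)*3.3-.5).round(1).tolist()
print('window far edge',zz(W((514.8,111.5),a,[(-13,26,85),(13,26,85),(-15,28,85),(15,28,85)])))
print('shutter edge',zz(W((514.8,111.5),a,[(-22,34,90),(22,34,90)])),'rails outer',zz(W((514.8,111.5),a,[(-26.5,40,91),(26.5,40,91)])))
p=s['tcp_pos'];print('foot',zz(W(p[:2],-.2834,[(-12,25,p[2]-61.9),(12,25,p[2]-61.9),(-12,25,p[2]-8),(12,25,p[2]-8)])))
E
```

```text
window far edge [[365.3, 98.5], [462.6, 98.4], [357.7, 91.1], [470.2, 91.0]]
shutter edge [[329.8, 71.3], [498.3, 71.2]] rails outer [[311.9, 49.0], [516.2, 48.9]]
foot [[357.1, 136.4], [460.2, 136.4], [342.1, 192.3], [475.9, 192.3]]
```

Request:
{"op": "move_arm", "data": {
  "moves": [
    [[255,0.01,0.0016,-0.003,0,0,0],[255,0.02,0.0016,-0.003,0,0,0],[255,0.026,0.0016,-0.003,0,0,0],[255,0.026,0.0016,-0.003,0,0,0],[255,0.026,0.0016,-0.003,0,0,0],[255,0.026,0.0016,-0.003,0,0,0]]
  ]
}}

```text
t: 16.9
tcp_pos: [514.9, 113.2, 155.9]
tcp_rot: [0.29, 1.571, -1.562]
ft_force: [0.3, 1.2, -0.8]
grip_width: 23.9
```

```bash
python3 - <<'E'
from h import *
go([514.8,111.5,152],-.282)
c=shot('wrist','w9')
go([514.8,111.5,152],-.282)
i=cv2.imread('pics/w9.png')
cv2.imwrite('pics/z9.png',cv2.resize(i[130:250,180:340],None,fx=5,fy=5,interpolation=cv2.INTER_CUBIC))
def W(o,a,L):
    ex=np.array([np.cos(a),np.sin(a)]);ey=np.array([-ex[1],ex[0]])
    return np.array([[*(np.array(o)+x*ex+y*ey),z] for x,y,z in L])
zz=lambda X:((projf(c,X)-[180,130]+.5)*5-.5).round(1).tolist()
s=sense();p=s['tcp_pos']
print('window far edge',zz(W((514.8,111.5),-.282,[(-13,26,85),(13,26,85),(-15,28,85),(15,28,85)])))
print('foot',zz(W(p[:2],-.282,[(-12,25,p[2]-61.9),(12,25,p[2]-61.9),(-12,25,p[2]-8),(12,25,p[2]-8)])))
E
```

```text
t 16.9 p [514.9 113.2 155.9] jaw -0.281 F [ 0.3  1.2 -0.8] w 23.9 q7 [-0.65  0.1   0.41  1.86 -0.04  1.19 -0.51]
shift [0.0039 0.0004 0.0017] turn [ 0.001   0.0001 -0.    ] alt [-3.141  0.     0.   ] rows 0.1 0.0
t 16.95 p [515.1 113.3 156.1] jaw -0.281 F [ 0.1 -0.1 -0.8] w 23.7 q7 [-0.65  0.1   0.41  1.86 -0.04  1.19 -0.51]
shift [0.0041 0.0002 0.0018] turn [ 0.001  -0.0003 -0.0004] alt [-3.141e+00  1.000e-03 -0.000e+00] rows 0.1 0.0
window far edge [[339.8, 203.2], [502.2, 203.3], [327.2, 190.9], [514.9, 191.1]]
foot [[341.9, 209.1], [497.9, 209.2], [319.7, 293.8], [522.1, 294.0]]
```

View pics/z9.png

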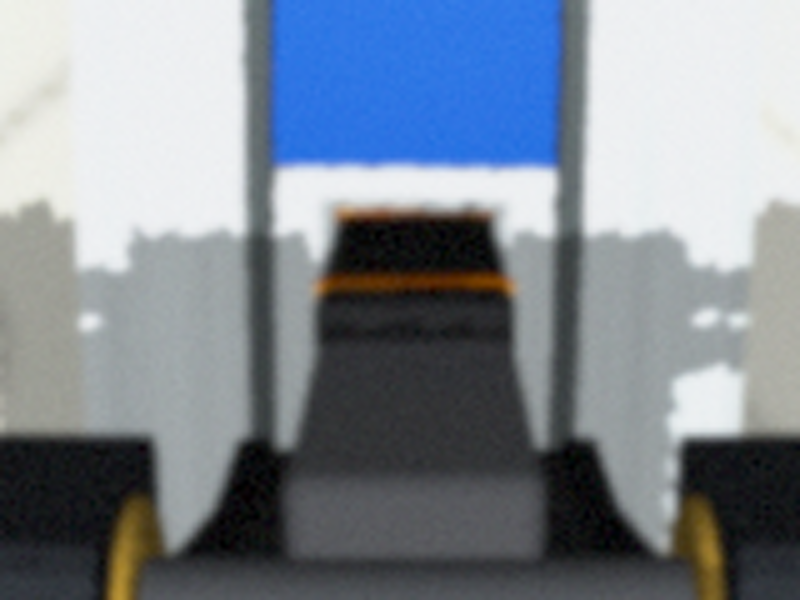

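Request:
{"op": "move_arm", "data": {
  "moves": [
    [[255,0.003,0,0.0012,0,0,0],[255,0.006,0,0.0012,0,0,0],[255,0.008,0,0.0012,0,0,0],[255,0.01,0,0.0012,0,0,0],[255,0.012,0,0.0012,0,0,0],[255,0.013,0,0.0012,0,0,0]]
  ]
}}

```text
t: 17.45
tcp_pos: [514.9, 111.9, 145.9]
tcp_rot: [3.038, 1.57, 1.186]
ft_force: [-7.9, -3.4, 21.6]
grip_width: 23.3
```

```bash
python3 - <<'E'
from h import *
go([514.8,111.5,140],-.282);print(sense()['torque'])
E
```

```text
t 17.45 p [514.9 111.9 145.9] jaw -0.2813 F [-7.9 -3.4 21.6] w 23.3 q7 [-0.65  0.11  0.41  1.87 -0.05  1.17 -0.5 ]
shift [ 0.0059 -0.      0.0004] turn [ 0.0007 -0.0011 -0.0001] alt [-3.141e+00  0.000e+00 -2.000e-03] rows 0.1 0.0
[-0.54324685  2.11250756  0.12629088]
```

Request:
{"op": "move_arm", "data": {
  "moves": [
    [[255,-0.004,-0.0005,0.0005,0,0,0],[255,-0.004,-0.0012,0.001,0,0,0],[255,-0.003,-0.0012,0.001,0,0,0],[255,-0.001,-0.0012,0.001,0,0,0],[255,0.0,-0.0012,0.001,0,0,0],[255,0.0,-0.0012,0.001,0,0,0]]
  ]
}}

```text
t: 17.95
tcp_pos: [513.1, 111.3, 142.2]
tcp_rot: [0.028, 1.57, -1.824]
ft_force: [1.2, -0.9, -1.5]
grip_width: 23.8
```

```bash
python3 - <<'E'
from h import *
go([514.8,111.5,140],-.282);s=sense();a=-.282
f=s['ft_force'];print('tester F',f[0]*np.cos(a)+f[1]*np.sin(a),-f[0]*np.sin(a)+f[1]*np.cos(a),s['torque'])
E
```

```text
t 17.95 p [513.1 111.3 142.2] jaw -0.2811 F [ 1.2 -0.9 -1.5] w 23.8 q7 [-0.65  0.11  0.41  1.88 -0.05  1.16 -0.5 ]
shift [ 0.0022  0.0016 -0.0006] turn [ 0.0009  0.0004 -0.    ] alt [-3.141e+00  0.000e+00  1.000e-03] rows 0.1 0.0
tester F 1.4019497033152435 -0.48201622065858646 [-0.25575568 -0.24352449  0.03465952]
```

It went in: the foot is about 5 mm below the top with almost no force. Going on down.

Request:
{"op": "move_arm", "data": {
  "moves": [
    [[255,0.004,0,0,0,0,0],[255,0.008,0,0,0,0,0],[255,0.012,0,0,0,0,0],[255,0.015,0,0,0,0,0],[255,0.015,0,0,0,0,0]]
  ]
}}

```text
t: 18.37
tcp_pos: [513.1, 111.3, 127.1]
tcp_rot: [-0.071, 1.57, -1.923]
ft_force: [1.7, -0.5, -2.7]
grip_width: 23.7
```

```bash
python3 - <<'E'
from h import *
go([513.1,111.3,110],-.282);s=sense();a=-.282
f=s['ft_force'];print('tester F',f[0]*np.cos(a)+f[1]*np.sin(a),-f[0]*np.sin(a)+f[1]*np.cos(a),s['torque'])
E
```

```text
t 18.37 p [513.1 111.3 127.1] jaw -0.2812 F [ 1.7 -0.5 -2.7] w 23.7 q7 [-0.64  0.13  0.41  1.89 -0.06  1.13 -0.5 ]
shift [ 0.0171 -0.     -0.0001] turn [0.0008 0.0005 0.    ] alt [-3.141e+00 -0.000e+00  1.000e-03] rows 0.4 0.0
tester F 1.7623973909570212 -0.019037582427311406 [-0.20911625 -0.38565665 -0.06530324]
```

Request:
{"op": "move_arm", "data": {
  "moves": [
    [[255,0.004,0,0,0,0,0],[255,0.008,0,0,0,0,0],[255,0.012,0,0,0,0,0],[255,0.015,0,0,0,0,0],[255,0.018,0,0,0,0,0],[255,0.02,0,0,0,0,0],[255,0.02,0,0,0,0,0]]
  ]
}}

```text
t: 18.95
tcp_pos: [513.3, 111.5, 108.0]
tcp_rot: [2.273, 1.571, 0.421]
ft_force: [0.0, 0.1, 4.4]
grip_width: 23.6
```

```bash
python3 - <<'E'
from h import *
go([513.1,111.3,102],-.282);s=sense();print(s['torque'])
E
```

```text
t 18.95 p [513.3 111.5 108. ] jaw -0.2809 F [0.  0.1 4.4] w 23.6 q7 [-0.64  0.15  0.41  1.91 -0.07  1.09 -0.49]
shift [ 0.006  -0.0001  0.0002] turn [ 0.0011 -0.0002 -0.0002] alt [-3.141  0.    -0.   ] rows 0.1 0.0
[-0.33116711  0.07144322 -0.01948424]
```

Request:
{"op": "move_arm", "data": {
  "moves": [
    [[255,0.002,0,0,0,0,0],[255,0.004,0,0,0,0,0],[255,0.006,0,0,0,0,0],[255,0.007,0,0,0,0,0],[255,0.008,0,0,0,0,0],[255,0.0085,0,0,0,0,0],[255,0.0085,0,0,0,0,0],[255,0.0085,0,0,0,0,0]]
  ]
}}

```text
t: 19.62
tcp_pos: [513.4, 111.6, 101.8]
tcp_rot: [-3.113, 1.57, 1.318]
ft_force: [-4.9, -2.5, 17.1]
grip_width: 23.5
```

```bash
python3 - <<'E'
from h import *
go([513.1,111.3,102],-.282);s=sense();print(s['torque'])
E
```

```text
t 19.62 p [513.4 111.6 101.8] jaw -0.281 F [-4.9 -2.5 17.1] w 23.5 q7 [-0.64  0.16  0.41  1.92 -0.07  1.08 -0.48]
shift [-0.0002 -0.0002  0.0003] turn [ 0.001  -0.0011  0.    ] alt [-3.141e+00 -0.000e+00 -2.000e-03] rows 0.0 0.0
[-0.65342721  1.36429226  0.00508851]
```

```bash
python3 - <<'E'
from h import *
for n in('scene','side','wrist'): shot(n,n+'9')
go([513.1,111.3,102],-.282)
a=cv2.imread('pics/scene9.png')[120:230,160:340];b=cv2.imread('pics/side9.png')[90:290,150:330];w=cv2.imread('pics/wrist9.png')[130:310,140:380]
cv2.imwrite('pics/z10.png',np.hstack([cv2.resize(x,(266,300)) if k==1 else cv2.resize(x,(266,200)).copy() if 0 else cv2.resize(x,(266,300)) for k,x in enumerate((a,b,w))]))
E
```

```text
t 19.77 p [513.4 111.6 101.8] jaw -0.2811 F [-5.3 -2.2 16. ] w 23.6 q7 [-0.64  0.16  0.41  1.92 -0.07  1.08 -0.48]
shift [-0.0002 -0.0002  0.0004] turn [ 0.0009 -0.0011 -0.    ] alt [-3.141e+00  0.000e+00 -2.000e-03] rows 0.0 0.0
```

View pics/z10.png

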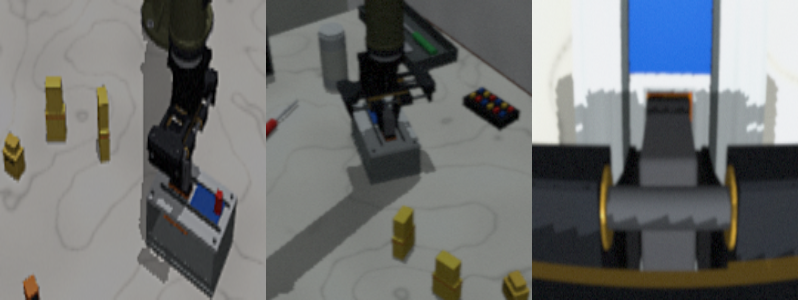

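```bash
python3 - <<'E'
from station import *
print(hand_in())
s=sense();print(s['t'],s['tcp_pos'],s['ft_force'],s['grip_width'])
E
```

```text
the job is handed in; nothing more can be done
None
the job is handed in; nothing more can be done
```

The job is done and handed in at about 19.8 s of the 54 s allowed. The plug is still gripped and is holding the contact plate down.

- **Shutter:** I pulled it by the red tab until it met its end stop, where I felt 18 N against about 2 N of rubbing. It travelled only 63 mm, not 68 mm. The wrist-camera fit had the shutter already a few millimetres open, and the later picture shows it clear of the window.
- **Plug:** I gripped it by the grey half across the 24 mm, with 40 N, and passed it black end down through the window. The first try caught the chamfer at about 22 N upward. I backed off, shifted about 1 mm each way, and it went in almost without force.
- **Plate:** The tool stopped with the plug's foot at 39.9 mm, against 40 mm expected for the plate right down. The upward force was 16–17 N, against 8 N needed, so it is pressed on the firm stop. I could not see the plate itself at the end, so this rests on height and force.
- **Other things:** I touched nothing else on the bench. In the last pictures the yellow plugs stand where they were. I did not compare every item by measurement.

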